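# Close the filter cover of a bench vacuum unit

### The arm

A 6-joint arm with a two-finger parallel gripper is mounted at the origin on the work surface. World frame = base frame: x ahead of the robot, y to its left, z up, the work surface at z = 0. Lengths are in m, angles in rad, forces in N, time in s.
With the tool pointing down it reaches from about 0.3 to 0.775 m from the base axis. Payload 14.6 kg.
Tool frame: the origin (TCP) lies at the very end of the fingers, on their centre line; the grasp point (between the pads) lies 19 mm behind it; z points along the fingers, y is the line along which they close (so a half turn about z gives the same grasp; the last joint's range is limited). The gripper opens to 94 mm and grips with 3 to 60 N. Pads are 16 mm wide; open, the fingers measure 119 mm over their backs; the gripper's body (75 mm by 177 mm) begins 78 mm behind the grasp point.
Start: joints at [-1.217, 0.3, 1.521, -0, 1.321, -0.067], TCP at [0.225, -0.502, 0.205] pointing down, gripper open.
Joint ranges: [-3.03, 3.03], [-0.79, 2.21], [0.23, 2.52], [-1.04, 4.18], [0, 3.07], [-2.55, 2.55]. Speed limits (rad/s): [2.22, 2.22, 2.57, 3.14, 3.14, 3.14].

### API

Orientations are given as [roll, pitch, yaw] about the fixed x, y, z axes, in that order (R = Rz(yaw) Ry(pitch) Rx(roll)).
In Python, from station import ctrl gives the robot as it stands. The module is installed in compiled form; this text tells all that it offers.
- The arm moves only by the tool play_rows, never from a script. Its argument "commands" is a list of rows, each a list of 7 numbers: the shift along the tool's x, y, z in m, then the turn, a rotation vector about the tool's x, y, z in degrees, then the closure, from -1 (fully open) to 1 (shut). A call has 1 to 20 rows; each row shifts and turns the commanded pose from where the row before left it, along the tool's axes as they then stand; what a row does not reach is not made up. A row lasts 1/12 s, in which the tool goes at most 41.7 mm and 7.16 degrees, less where a joint would pass 70% of its speed; a pose out of reach is approached as far as the arm can. A call is refused whole if a number of a shift passes 0.0417 or a number of a turn 7.16, either way. A call with a gripper value outside its range is refused whole. The fingers move at their own pace and stop on an object; "force" is the grip in N (left out, the last holds). Time passes only in rows, so rows that do not move let the fingers close. It gives the time, the measured TCP pose, the force, the opening and the grip force at its end, in the units of the state.
- ctrl.get_obs(): the state, without advancing time (a new reading comes with each control period).
- ctrl.camera(name): name is "side" or "top" or "wrist"; returns the picture (420x560x3 uint8, blue, green, red); there is no depth.
- ctrl.camera_model(name): a dict with "fx", "fy", "cx", "cy" (pixels), "distortion" ([k1, k2, p1, p2, k3] as OpenCV has them; the pictures are not rectified), "rvec" (rotation vector, rad) and "tvec" (3), from world to camera coordinates, as OpenCV has them. Camera axes: x right, y down, z forward; pixel columns grow to the right and rows downward; lengths in m; the calibration is good to about 2 mm. A picture is of the moment at which its call begins: read the wrist's pose just before it. camera_model takes no time and is no camera call; for the wrist camera it gives the pose at the moment of the call.
- ctrl.hand_in(): hands the job in; it is judged then, once.
The state is a dict: "time_s": time; "qpos": joint angles; "joint_vel": joint speeds; "tau": joint torques, N m; "ee_pos": TCP position; "eef_rot": TCP orientation; "force": force on the tool from outside, world axes, zero at the start; "moment": the same for the moment, N m; "grip_width": finger opening in m; "grip_force": force on a finger pad.
Only numpy, scipy, OpenCV 4.12 (cv2) and the standard library are available. Lean on these libraries where they do the work, as an engineer would, in place of code of your own. Each camera call takes 0.05 s, during which the arm holds its last target. There are 200 camera calls.

### The job

Close up the filter bay of the vacuum unit: first vent it by pressing the red plunger down to its stop and letting it spring back up, then turn the black quarter-turn fastener until the white slot line on its wing is in line with the two white marks on the blue cover, and let go of it. Then push the blue cover down fully home, flush with the grey frame, and finish while still holding it pressed there (it springs up if released). Leave the other things on the bench where they are.

Things in the scene. Friction and masses are not known exactly. Their poses are not given: they have to be found in the camera images.
- unit: White bench vacuum unit with a navy base band, 240 (x) x 300 (y) x 110 mm high, fixed to the bench. Origin: centre of its underside; x to its rear, y to its left, z up. The gauge and buttons are on its -x side. Its grey top frame is at z = 110 mm.
- cover_press (a point): Centre of the round yellow pad (32 mm across), on the top face of the blue filter cover: a good place to push. The cover is a 136 x 136 mm plate, 5 mm thick, centred 50 mm to +y of the unit's centre; the pad is 42 mm to -x of the cover's centre. Raised, the cover's top stands 8 mm above the grey frame; it moves straight down only. Moves with the cover; axes as the unit's.
- cover (a joint): How far the blue cover is pushed down, m: 0 raised, 0.008 fully home at its stop, flush with the frame. A spring gasket pushes it back up: about 3.5 N at first, 9 N just before the firm stop. It is blocked after about 2 to 4 mm unless the fastener is aligned within about 0.2 rad.
- fastener_grip (a point): Grip point of the quarter-turn fastener, on its turning axis, 28 mm above the cover's top face. The fastener is a black upright wing 44 mm long (its y), 12 mm thick (its x), its top 38 mm above the cover, with a white slot line along its top; under the wing is a steel disc 38 mm across, whose top is 8 mm above the cover. It sits on the cover, 25 mm to +x of the cover's centre (67 mm from the yellow pad), so pressing on it pushes the cover too. z up.
- fastener (a joint): Angle of the fastener, rad, counterclockwise seen from above, from the position where the wing lies along the unit's y. Aligned with the two white marks on the cover (they lie along the unit's y, either side of it) at 0 and, as the wing is symmetrical, equally at 3.14. Stops at -0.5 and 3.64; it turns both ways against a light friction (0.06 N m) and stays where it is left. The stops are beyond the aligned positions.
- plunger_top (a point): Centre of the top face of the vent plunger's red round head (26 mm across, 12 mm thick), which stands on the unit's top, 100 mm to -y of the unit's centre, 46 mm above the grey frame when up. Moves with the plunger; axes as the unit's.
- plunger (a joint): How far the plunger is pressed down, m: 0 up, 0.012 at its stop. Spring: 3 N at first, 7 N at the stop; it springs back by itself.
- tube_rack: Green tube rack with ten blue-capped tubes, 160 (x) x 75 (y) x 97 mm high, loose on the bench beside the unit. Origin: centre of its underside. Leave alone.
- tip_box: Navy and white pipette tip box, 125 (x) x 85 (y) x 77 mm high, loose on the bench beside the unit. Origin: centre of its underside. Leave alone.
- reagent: Reagent bottle with a blue cap, 70 mm diameter, 150 mm high, standing to the robot's right. Origin: centre of its underside. Leave alone.
- sharps_bin: Yellow round bin with an orange lid, 146 mm diameter, 213 mm high, to the robot's left. Origin: centre of its underside. Leave alone.

How it is judged:
On the way, in this order (a step that is already met when the one before it is completed fails the run):
1. the vent plunger is pressed down to its stop (within 2 mm) (value of joint plunger above 0.01 m), for 0.1 s.
2. the plunger is back up, the fastener's slot line is in line with the marks (within 0.15 rad) and let go, the cover still raised (angle between the y axis of fastener_grip and the y axis of cover_press, either way round below 0.15 rad and value of joint plunger below 0.004 m and value of joint cover below 0.003 m and contact force between the fingers and fastener below 0.2 N), for 0.2 s.
3. the cover is pushed home and held there (value of joint cover above 0.0065 m and contact force between any of the fingers, the arm and cover above 3 N and angle between the y axis of fastener_grip and the y axis of cover_press, either way round below 0.2 rad and value of joint plunger below 0.004 m), for 0.3 s.
At the end, for the whole second after the job is handed in: The robot is still pushing the cover (with more than 3 N), the cover is within 1.5 mm of its stop, the fastener within 0.2 rad of the marks, the plunger up (within 4 mm) (all of step 3); the arm keeps its last pose, push and grip.
It fails at once if the tube rack is moved more than 20 mm or tipped (distance of tube_rack from where it was at the start of the episode above 0.02 m or angle between tube_rack's own z axis and vertical above 0.3 rad).
It fails at once if the tip box is moved more than 20 mm or tipped (distance of tip_box from where it was at the start of the episode above 0.02 m or angle between tip_box's own z axis and vertical above 0.3 rad).
It fails at once if the reagent is moved more than 20 mm or tipped (distance of reagent from where it was at the start of the episode above 0.02 m or angle between reagent's own z axis and vertical above 0.3 rad).
It fails at once if the sharps bin is moved more than 20 mm or tipped (distance of sharps_bin from where it was at the start of the episode above 0.02 m or angle between sharps_bin's own z axis and vertical above 0.3 rad).
It also fails if it takes over 56 s, if anything falls off the work surface, if the arm or the gripper's body presses on something with over 40 N, if the wrist force passes 120 N, or if a joint passes its speed limit or range.

## Working session

There is one attempt and no reset: what is moved stays moved. The work goes in short steps, Python scripts to look and compute and a tool call to move; the robot and the scene stay as the last step left them, time stands still between calls to the robot, and variables do not carry over. Pictures are saved under pics/ and viewed, at most 10 in all, crops included, and the job is handed in when it is done.

Besides the shell and the picture viewer there is one more tool, called after "Call:" by a JSON object that holds its "api" and its "payload", one argument or row to a line. play_rows: Moves the arm, as the interface text tells. Its arguments: {"type":"object","properties":{"commands":{"type":"array","items":{"type":"array","items":{"type":"number"}}},"force":{"type":"number"}},"required":["commands"]}

```bash
mkdir -p pics; python3 - <<'E'
from station import ctrl
import cv2
o=ctrl.get_obs();print(o)
for n in("side","top"):
    cv2.imwrite(f"pics/{n}0.png",ctrl.camera(n)); print(n,ctrl.camera_model(n))
E
```

```text
{'time_s': 0.0, 'qpos': array([-1.21659007e+00,  3.00458468e-01,  1.52160458e+00, -3.23552183e-05,
        1.32069950e+00, -6.66085344e-02]), 'joint_vel': array([-3.85355351e-04,  5.37525361e-04,  1.93612897e-04, -1.78090987e-04,
        1.28631565e-03, -1.14564187e-05]), 'tau': array([-6.06427311e-04, -5.31804621e+01, -3.52736878e+01,  7.07556750e-02,
        2.44296261e-02, -1.23195082e-04]), 'ee_pos': array([ 0.22456764, -0.50176572,  0.20488332]), 'eef_rot': array([-3.14042326e+00, -4.65978269e-05,  4.20822791e-01]), 'force': array([-0.89404636,  0.01960202, -0.2187226 ]), 'moment': array([ 0.00549655, -0.061183  ,  0.01689189]), 'grip_force': 0.0, 'grip_width': 0.09400612258156313}
side {'fx': 437.2937704389591, 'fy': 437.2937704389591, 'cx': 283.992220261207, 'cy': 212.5044913530373, 'distortion': array([-0.06529844,  0.        ,  0.        ,  0.        ,  0.        ]), 'rvec': array([ 0.8233107 , -2.63036157,  0.97321893]), 'tvec': array([0.46323947, 0.23929872, 1.1300683 ])}
top {'fx': 393.26503455859415, 'fy': 393.26503455859415, 'cx': 282.14816002785943, 'cy': 207.2185546032392, 'distortion': array([0.03334979, 0.        , 0.        , 0.        , 0.        ]), 'rvec': array([ 2.13298613, -2.10378585,  0.21449354]), 'tvec': array([0.07929238, 0.51569807, 1.31546414])}
```

View pics/side0.png

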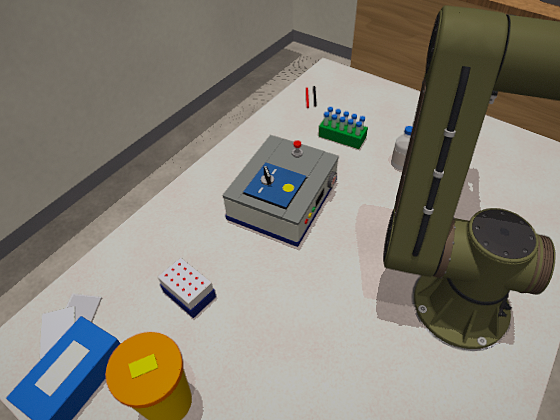

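View pics/top0.png

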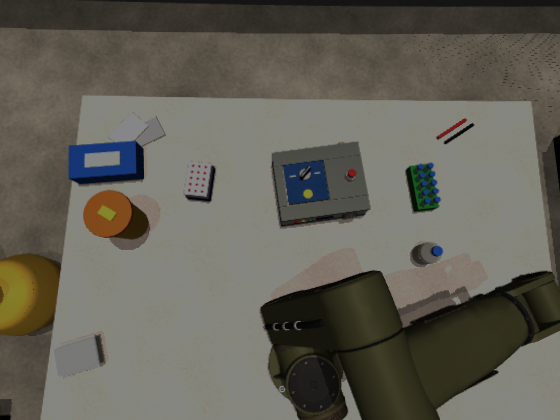

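The top view shows the unit at around (320,184), with the pad at (308,194), the fastener at (305,174) and the plunger at (351,174). I'll enlarge both views to read these more exactly.

```bash
python3 - <<'E'
import cv2,numpy as np
t=cv2.imread("pics/top0.png")[135:235,262:382]; s=cv2.imread("pics/side0.png")[130:250,215:345]
a=cv2.resize(t,None,fx=6,fy=6,interpolation=cv2.INTER_CUBIC)
b=cv2.resize(s,None,fx=5,fy=5,interpolation=cv2.INTER_CUBIC)
cv2.imwrite("pics/topc.png",a);cv2.imwrite("pics/sidec.png",b)
E
```

```text
(no output)
```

View pics/topc.png

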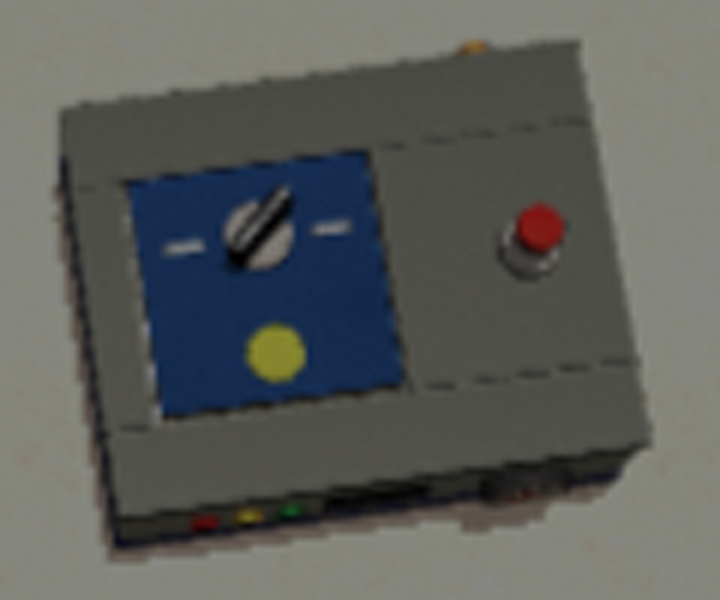

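View pics/sidec.png

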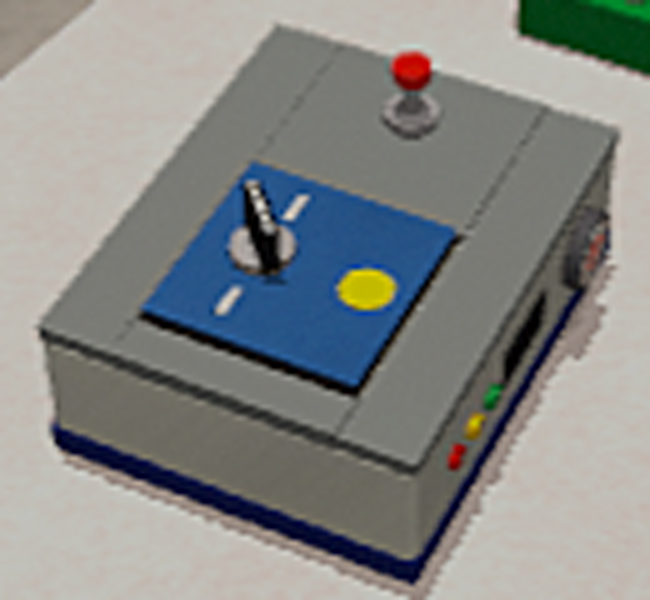

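The crops show the frame corners, pad, red plunger head and wing ends clearly. The wing is about 45° away from the marks. Next I fit the unit's pose and the wing angle.

```bash
cat > h.py <<'E'
import numpy as np,cv2
from scipy.optimize import least_squares
from station import ctrl
def proj(m,P):
    return cv2.projectPoints(np.array(P,float).reshape(-1,1,3),m["rvec"],m["tvec"],np.array([[m["fx"],0,m["cx"]],[0,m["fy"],m["cy"]],[0,0,1.]]),m["distortion"])[0].reshape(-1,2)
def W(p,P):
    c,s=np.cos(p[2]),np.sin(p[2]); P=np.array(P,float)
    return np.c_[p[0]+c*P[:,0]-s*P[:,1],p[1]+s*P[:,0]+c*P[:,1],P[:,2]]
E
python3 - <<'E'
from h import *
L=[(.12,.15,.11),(.12,-.15,.11),(-.12,-.15,.11),(-.12,.15,.11),(-.042,.05,.118),(0,-.1,.156)]
T=np.array([(60,110),(578,42),(650,442),(115,518),(276,352),(541,226)])
S=np.array([(42,332),(277,25),(617,132),(420,468),(366,289),(411,63)])
wT=np.array([(283,190),(238,262)]); wS=np.array([(253,184),(270,245)])
ft=lambda a:(a+.5)/6-.5+[262,135]; fs=lambda a:(a+.5)/5-.5+[215,130]
mt,ms=ctrl.camera_model("top"),ctrl.camera_model("side")
f=lambda p:np.r_[proj(mt,W(p,L))-ft(T),proj(ms,W(p,L))-fs(S)].ravel()
for y0 in(0,.15,-.15,1.5,3):
    r=least_squares(f,[.6,0,y0],loss='soft_l1')
    print(r.cost,r.x)
    if y0==0:p=r.x;print(r.fun.reshape(-1,2).round(1).tolist())
def g(a):
    P=[(.025+s*-.022*np.sin(a),.05+s*.022*np.cos(a),.156) for s in(1,-1)]
    return P
for nm,m,w in(("t",mt,ft(wT)),("s",ms,fs(wS))):
    d=w[0]-w[1]
    for a in np.arange(-.5,3.7,.1):
        q=proj(m,W(p,g(a))); e=min(np.abs(q-w).max(),np.abs(q[::-1]-w).max())
        if e<2.5: print(nm,round(a,1),e.round(2))
print(W(p,[(-.042,.05,.118),(.025,.05,.146),(0,-.1,.156)]))
for m in "tube_rack",:
    pass
E
```

```text
3.2400068460266898 [ 0.59684252 -0.03972485  0.15705345]
[[-0.6, -0.2], [-0.4, -0.7], [0.6, 0.5], [0.2, 0.5], [-0.2, 0.6], [-0.1, 0.1], [-1.5, -1.0], [-0.3, -0.5], [0.9, -0.7], [-0.4, -0.1], [0.3, 0.4], [0.2, 0.2]]
3.240006846025104 [ 0.59684252 -0.03972485  0.15705344]
3.240006846025212 [ 0.59684252 -0.03972485  0.15705345]
3.2400068460249862 [ 0.59684252 -0.03972485  0.15705344]
3.240006846025041 [ 0.59684252 -0.03972485  0.15705344]
t 0.6 2.45
t 0.7 1.99
t 0.8 1.58
t 0.9 1.22
t 1.0 1.04
t 1.1 1.67
t 1.2 2.32
s 0.5 2.02
s 0.6 2.08
s 0.7 2.19
s 0.8 2.36
s 3.6 2.05
[[ 0.54753901  0.00309061  0.118     ]
 [ 0.6137144   0.01356998  0.146     ]
 [ 0.61248338 -0.1384941   0.156     ]]
```

Call:
{"api": "play_rows", "payload": {
  "commands": [
    [0.0279, -0.0096, 0, 0, 0, 0, 1],
    [0.0279, -0.0096, 0, 0, 0, 0, 1],
    [0.0279, -0.0096, 0, 0, 0, 0, 1],
    [0.0279, -0.0096, 0, 0, 0, 0, 1],
    [0.0279, -0.0096, 0, 0, 0, 0, 1],
    [0.0279, -0.0096, 0, 0, 0, 0, 1],
    [0.0279, -0.0096, 0, 0, 0, 0, 1],
    [0.0279, -0.0096, 0, 0, 0, 0, 1],
    [0.0279, -0.0096, 0, 0, 0, 0, 1],
    [0.0279, -0.0096, 0, 0, 0, 0, 1],
    [0.0279, -0.0096, 0, 0, 0, 0, 1],
    [0.0279, -0.0096, 0, 0, 0, 0, 1],
    [0.0279, -0.0096, 0, 0, 0, 0, 1],
    [0.0279, -0.0096, 0, 0, 0, 0, 1],
    [0.0279, -0.0096, 0, 0, 0, 0, 1],
    [0.0279, -0.0096, 0, 0, 0, 0, 1],
    [0.0279, -0.0096, 0, 0, 0, 0, 1],
    [0.0279, -0.0096, 0, 0, 0, 0, 1]
  ],
  "force": 20
}}

```text
time_s: 1.6
ee_pos: [0.6132, -0.1379, 0.2051]
eef_rot: [-3.141, 0.001, 0.421]
force: [-0.1, -0.4, 0.7]
grip_width: 0.0005
grip_force: 0.0
```

```bash
python3 - <<'E'
from h import *
m=ctrl.camera_model("wrist"); im=ctrl.camera("wrist")
print(ctrl.get_obs()["ee_pos"],ctrl.get_obs()["force"],m)
p=[ 0.59684, -0.03972,  0.15705]
print(proj(m,W(p,[(-.042,.05,.118),(.025,.05,.156),(0,-.1,.156)])))
cv2.imwrite("pics/w1.png",im)
E
```

```text
[ 0.6157826  -0.13440768  0.20466781] [3.7639409  3.29887512 0.88507921] {'fx': 342.1401687565328, 'fy': 342.1401687565328, 'cx': 284.51941197097665, 'cy': 212.9232796099141, 'distortion': array([-0.08227146,  0.        ,  0.        ,  0.        ,  0.        ]), 'rvec': array([-2.45361805,  1.58838093,  0.20196184]), 'tvec': array([-0.37754132,  0.46205059,  0.5166846 ])}
[[ 96.70841235 220.87465777]
 [ 80.25492203 144.46307766]
 [283.79408697 234.10252017]]
```

View pics/w1.png

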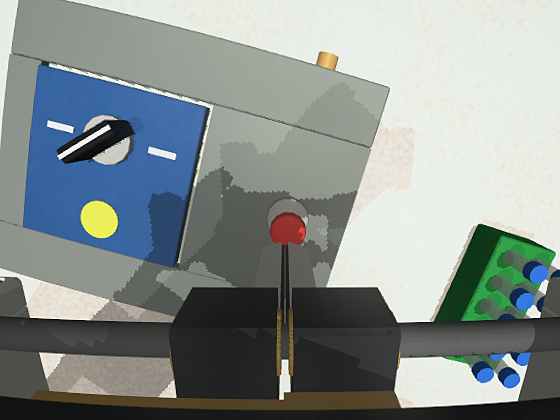

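The red head is at (288,230), the pad at (99,219), and the slot line runs from (58,158) to (112,125). The arm hadn't settled in that picture, so I'll let it settle and measure again.

Call:
{"api": "play_rows", "payload": {
  "commands": [
    [0, 0, 0, 0, 0, 0, 1],
    [0, 0, 0, 0, 0, 0, 1],
    [0, 0, 0, 0, 0, 0, 1],
    [0, 0, 0, 0, 0, 0, 1]
  ]
}}

```text
time_s: 1.98
ee_pos: [0.6119, -0.14, 0.2056]
eef_rot: [3.142, 0.0, 0.42]
force: [0.1, -0.2, 1.2]
grip_width: 0.0008
grip_force: 0.0
```

```bash
python3 - <<'E'
from h import *
m=ctrl.camera_model("wrist"); im=ctrl.camera("wrist")
print(ctrl.get_obs()["ee_pos"])
p=[ 0.59684, -0.03972,  0.15705]
print(proj(m,W(p,[(-.042,.05,.118),(.025,.05,.156),(0,-.1,.156)])))
h=cv2.cvtColor(im,cv2.COLOR_BGR2HSV)
def cen(mk): 
    n,l,s,c=cv2.connectedComponentsWithStats(mk.astype(np.uint8)); i=1+s[1:,4].argmax(); return c[i],s[i]
pad=cen((abs(h[...,0].astype(int)-28)<6)&(h[...,1]>130)&(h[...,2]>130)&(np.arange(560)<250)&(np.arange(420)[:,None]<280))
red=cen(((h[...,0]<6)|(h[...,0]>174))&(h[...,1]>150)&(h[...,2]>80))
print("pad",pad,"red",red)
wm=(h[...,1]<60)&(h[...,2]>200); n,l,s,c=cv2.connectedComponentsWithStats(wm.astype(np.uint8))
for i in range(1,n):
    if 60<s[i,4]<800 and s[i,0]<230 and s[i,1]<220:
        yx=np.argwhere(l==i); r=cv2.minAreaRect(yx[:,::-1].astype(np.float32)); print(s[i],c[i],cv2.boxPoints(r).tolist())
a0=.82
for a in(.75,.8,.85,.9): print(a,proj(m,W(p,[(.025+s*-.022*np.sin(a),.05+s*.022*np.cos(a),.156) for s in(1,-1)])).tolist())
E
```

```text
[ 0.61198515 -0.13996987  0.20565295]
[[ 95.08729783 218.60051047]
 [ 78.30302411 141.67832082]
 [281.82116056 231.09899277]]
pad (array([ 97.29716981, 216.71886792]), array([  79,  199,   37,   37, 1060], dtype=int32)) red (array([285.36506276, 226.92154812]), array([268, 210,  36,  35, 956], dtype=int32))
[ 48  61 163  93 580] [142.55517241  90.81551724] [[47.117652893066406, 62.47058868408203], [72.79411315917969, 19.676475524902344], [225.14706420898438, 111.0882339477539], [199.47059631347656, 153.88235473632812]]
[ 83 113  31  15 129] [ 94.80620155 118.06976744] [[80.18804931640625, 119.3310546875], [110.18804931640625, 108.3310546875], [113.0, 116.0], [83.0, 127.0]]
[ 46 118  26  13 166] [ 58.01807229 123.88554217] [[44.423240661621094, 123.9128646850586], [46.149383544921875, 117.4398422241211], [71.54357147216797, 124.21163177490234], [69.81742858886719, 130.68466186523438]]
[ 56 122  52  34 264] [ 81.51515152 138.71590909] [[54.91595458984375, 152.23341369628906], [105.50357055664062, 121.19100952148438], [107.95535278320312, 125.18650817871094], [57.36773681640625, 156.22891235351562]]
[ 91 135  37  27 392] [111.42346939 150.70153061] [[90.8235092163086, 154.70587158203125], [125.38233184814453, 133.9705810546875], [133.58822631835938, 147.64706420898438], [99.0293960571289, 168.38235473632812]]
[146 144  28  13 179] [159.5027933  150.29050279] [[145.20985412597656, 150.00257873535156], [146.8678741455078, 143.7020721435547], [174.0880889892578, 150.8652801513672], [172.43006896972656, 157.16578674316406]]
0.75 [[54.06958772471512, 157.38418597991887], [103.75855428905592, 125.50338060307011]]
0.8 [[54.974412244670134, 158.75488687266503], [102.8439163086442, 124.06000862118432]]
0.85 [[55.93622371846004, 160.08246811099468], [101.86636640415017, 122.6601584556479]]
0.9 [[56.95267537485529, 161.36386212077656], [100.82840748904624, 121.30762095022527]]
```

Call:
{"api": "play_rows", "payload": {
  "commands": [
    [0.0023, 0.001, 0.01, 0, 0, 0, 1],
    [0, 0, 0.01, 0, 0, 0, 1],
    [0, 0, 0.01, 0, 0, 0, 1],
    [0, 0, 0.01, 0, 0, 0, 1],
    [0, 0, 0.005, 0, 0, 0, 1],
    [0, 0, 0.004, 0, 0, 0, 1],
    [0, 0, 0.004, 0, 0, 0, 1],
    [0, 0, 0.004, 0, 0, 0, 1],
    [0, 0, 0.003, 0, 0, 0, 1],
    [0, 0, 0, 0, 0, 0, 1],
    [0, 0, 0, 0, 0, 0, 1],
    [0, 0, 0, 0, 0, 0, 1]
  ]
}}

```text
time_s: 3.03
ee_pos: [0.615, -0.1391, 0.146]
eef_rot: [3.141, -0.0, 0.421]
force: [-4.6, 1.9, 6.1]
grip_width: 0.0008
grip_force: 3.0
```

Call:
{"api": "play_rows", "payload": {
  "commands": [
    [0, 0, 0.002, 0, 0, 0, 1],
    [0, 0, 0.002, 0, 0, 0, 1],
    [0, 0, 0.001, 0, 0, 0, 1],
    [0, 0, 0, 0, 0, 0, 1],
    [0, 0, 0, 0, 0, 0, 1]
  ]
}}

```text
time_s: 3.45
ee_pos: [0.6154, -0.1392, 0.1439]
eef_rot: [3.139, -0.002, 0.421]
force: [-13.4, 3.2, 27.5]
grip_width: 0.0007
grip_force: 13.8
```

Call:
{"api": "play_rows", "payload": {
  "commands": [
    [0, 0, -0.01, 0, 0, 0, 1],
    [0, 0, -0.02, 0, 0, 0, 1],
    [0, 0, -0.02, 0, 0, 0, 1],
    [0, 0, -0.0167, 0, 0, 0, 1],
    [0.0104, -0.0231, 0, 0, 0, 0, -1],
    [0.0104, -0.0231, 0, 0, 0, 0, -1],
    [0.0104, -0.0231, 0, 0, 0, 0, -1],
    [0.0104, -0.0231, 0, 0, 0, 0, -1],
    [0.0104, -0.0231, 0, 0, 0, 0, -1],
    [0.0104, -0.0231, 0, 0, 0, 0, -1]
  ]
}}

```text
time_s: 4.28
ee_pos: [0.6154, 0.0141, 0.2072]
eef_rot: [3.141, -0.001, 0.421]
force: [0.3, -0.6, -0.7]
grip_width: 0.0366
grip_force: 0.0
```

Call:
{"api": "play_rows", "payload": {
  "commands": [
    [0, 0, 0, 0, 0, -6.97, -1],
    [0, 0, 0, 0, 0, -6.97, -1],
    [0, 0, 0, 0, 0, -6.97, -1],
    [0, 0, 0, 0, 0, -6.97, -1],
    [0, 0, 0, 0, 0, -6.97, -1],
    [0, 0, 0, 0, 0, -6.97, -1],
    [0, 0, 0, 0, 0, -6.97, -1],
    [0, 0, 0, 0, 0, -6.97, -1],
    [0, 0, 0, 0, 0, -6.97, -1],
    [0, 0, 0, 0, 0, -6.97, -1],
    [0, 0, 0, 0, 0, -6.97, -1],
    [0, 0, 0, 0, 0, -6.97, -1],
    [0, 0, 0, 0, 0, -6.97, -1],
    [0, 0, 0, 0, 0, -6.97, -1],
    [0, 0, 0, 0, 0, -6.97, -1],
    [0, 0, 0, 0, 0, -6.97, -1],
    [0, 0, 0, 0, 0, -6.97, -1],
    [0, 0, 0, 0, 0, 0, -1],
    [0, 0, 0, 0, 0, 0, -1],
    [0, 0, 0, 0, 0, 0, -1]
  ]
}}

```text
time_s: 5.95
ee_pos: [0.6154, 0.0129, 0.2071]
eef_rot: [3.141, 0.0, 2.485]
force: [0.5, 1.0, -0.4]
grip_width: 0.0937
grip_force: 0.0
```

```bash
python3 - <<'E'
from h import *
m=ctrl.camera_model("wrist"); im=ctrl.camera("wrist")
o=ctrl.get_obs();print(o["ee_pos"],o["eef_rot"],o["qpos"])
p=[ 0.59684, -0.03972,  0.15705]
print(proj(m,W(p,[(-.042,.05,.118),(.025,.05,.156),(0,-.1,.156)])))
for a in(.7,.8,.9): print(a,proj(m,W(p,[(.025+s*-.022*np.sin(a),.05+s*.022*np.cos(a),.156) for s in(1,-1)])).tolist())
cv2.imwrite("pics/w2.png",im)
E
```

```text
[0.6153752  0.01288381 0.207122  ] [3.14146676e+00 1.21885116e-04 2.48536052e+00] [-3.85786387e-02  4.46218296e-01  1.31789047e+00  3.26601632e-05
  1.37731161e+00 -9.53149119e-01]
[[220.69138295 155.96053141]
 [282.74810836 226.45605031]
 [130.24227917 336.86129575]]
0.7 [[284.55061082996724, 195.85359823308934], [281.02982628635226, 255.64905004185218]]
0.8 [[281.3542375530309, 195.82950320090305], [284.08070808322486, 255.67156121273567]]
0.9 [[278.1728467751624, 196.1185816656816], [287.11922748197713, 255.40861982031723]]
```

View pics/w2.png

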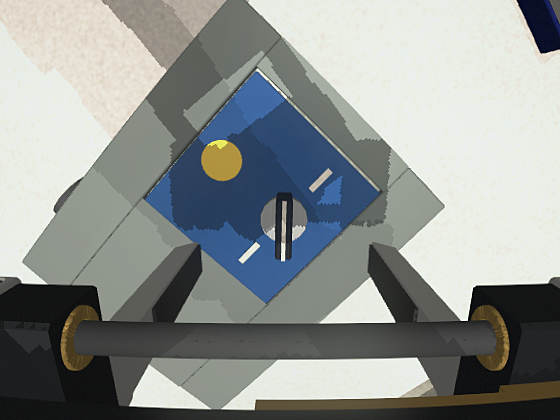

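The slot line is vertical in the image, from (285,200) to (284,260), and centred between the fingers. So the gripper lines up with the wing. Next I descend and grip.

Call:
{"api": "play_rows", "payload": {
  "commands": [
    [0, 0, 0.015, 0, 0, 0, -1],
    [0, 0, 0.015, 0, 0, 0, -1],
    [0, 0, 0.015, 0, 0, 0, -1],
    [0, 0, 0.015, 0, 0, 0, -1],
    [0, 0, 0.01, 0, 0, 0, -1],
    [0, 0, 0.005, 0, 0, 0, -1],
    [0, 0, 0, 0, 0, 0, -1],
    [0, 0, 0, 0, 0, 0, -0.2],
    [0, 0, 0, 0, 0, 0, 0.2],
    [0, 0, 0, 0, 0, 0, 0.5],
    [0, 0, 0, 0, 0, 0, 0.7],
    [0, 0, 0, 0, 0, 0, 1],
    [0, 0, 0, 0, 0, 0, 1],
    [0, 0, 0, 0, 0, 0, 1],
    [0, 0, 0, 0, 0, 0, 1],
    [0, 0, 0, 0, 0, 0, 1],
    [0, 0, 0, 0, 0, 0, 1]
  ],
  "force": 10
}}

```text
time_s: 7.42
ee_pos: [0.6153, 0.0129, 0.1322]
eef_rot: [3.142, 0.0, 2.489]
force: [-0.1, -0.1, 0.9]
grip_width: 0.0304
grip_force: 0.0
```

Call:
{"api": "play_rows", "payload": {
  "commands": [
    [0, 0, 0, 0, 0, 0, 1],
    [0, 0, 0, 0, 0, 0, 1],
    [0, 0, 0, 0, 0, 0, 1],
    [0, 0, 0, 0, 0, 0, 1],
    [0, 0, 0, 0, 0, 0, 1],
    [0, 0, 0, 0, 0, 0, 1]
  ]
}}

```text
time_s: 7.92
ee_pos: [0.615, 0.0123, 0.1321]
eef_rot: [-3.14, -0.0, 2.489]
force: [-4.0, -4.0, 1.6]
grip_width: 0.0122
grip_force: 10.0
```

Call:
{"api": "play_rows", "payload": {
  "commands": [
    [0, 0, 0, 0, 0, 4.36, 1],
    [0, 0, 0, 0, 0, 4.36, 1],
    [0, 0, 0, 0, 0, 4.36, 1],
    [0, 0, 0, 0, 0, 4.36, 1],
    [0, 0, 0, 0, 0, 4.36, 1],
    [0, 0, 0, 0, 0, 4.36, 1],
    [0, 0, 0, 0, 0, 4.36, 1],
    [0, 0, 0, 0, 0, 4.36, 1],
    [0, 0, 0, 0, 0, 4.36, 1],
    [0, 0, 0, 0, 0, 4.36, 1],
    [0, 0, 0, 0, 0, 0, 1],
    [0, 0, 0, 0, 0, 0, 1],
    [0, 0, 0, 0, 0, 0, 1]
  ]
}}

```text
time_s: 9.0
ee_pos: [0.6152, 0.0125, 0.1321]
eef_rot: [-3.141, 0.001, 1.731]
force: [-2.1, -4.6, 0.6]
grip_width: 0.0119
grip_force: 10.0
```

Call:
{"api": "play_rows", "payload": {
  "commands": [
    [0, 0, 0, 0, 0, 0, -1],
    [0, 0, 0, 0, 0, 0, -1],
    [0, 0, 0, 0, 0, 0, -1],
    [0, 0, 0, 0, 0, 0, -1],
    [0, 0, 0, 0, 0, 0, -1],
    [0, 0, 0, 0, 0, 0, -1],
    [0, 0, -0.02, 0, 0, 0, -1],
    [0, 0, -0.02, 0, 0, 0, -1],
    [0, 0, -0.02, 0, 0, 0, -1],
    [0, 0, -0.015, 0, 0, 0, -1],
    [0, 0, 0, 0, 0, 0, -1],
    [0, 0, 0, 0, 0, 0, -1],
    [0, 0, 0, 0, 0, 0, -1]
  ]
}}

```text
time_s: 10.08
ee_pos: [0.6149, 0.0129, 0.2058]
eef_rot: [-3.14, -0.0, 1.728]
force: [-0.0, -0.1, 0.0]
grip_width: 0.0932
grip_force: 0.0
```

```bash
python3 - <<'E'
from h import *
m=ctrl.camera_model("wrist"); im=ctrl.camera("wrist")
o=ctrl.get_obs();print(o["ee_pos"],o["eef_rot"])
p=[ 0.59684, -0.03972,  0.15705]
print(proj(m,W(p,[(-.042,.05,.118),(.025,.05,.156),(0,-.1,.156)])))
cv2.imwrite("pics/w3.png",im)
E
```

```text
[0.61487688 0.01289557 0.20565011] [-3.13962750e+00 -4.16523290e-04  1.72790426e+00]
[[199.33780782 215.33635525]
 [281.15263192 229.34587734]
 [251.50349563 401.0505511 ]]
```

View pics/w3.png

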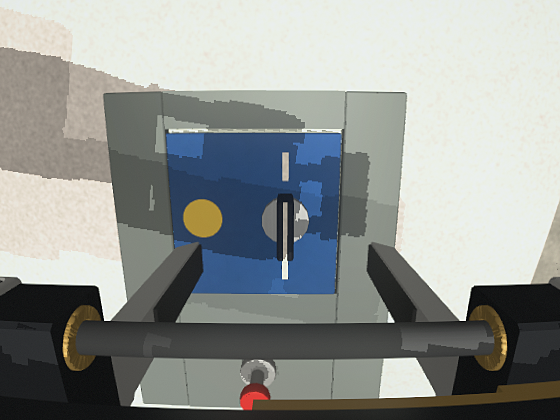

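The slot line and both marks are collinear at column 285, and the plunger is up. The pad is at (202,217). I'll move over it with the gripper closed.

Call:
{"api": "play_rows", "payload": {
  "commands": [
    [-0.0006, -0.0166, 0, 0, 0, 0, 1],
    [0, -0.0166, 0, 0, 0, 0, 1],
    [0, -0.0166, 0, 0, 0, 0, 1],
    [0, -0.0166, 0, 0, 0, 0, 1],
    [0, 0, 0, 0, 0, 0, 1],
    [0, 0, 0, 0, 0, 0, 1],
    [0, 0, 0.01, 0, 0, 0, 1],
    [0, 0, 0.01, 0, 0, 0, 1],
    [0, 0, 0.01, 0, 0, 0, 1],
    [0, 0, 0.01, 0, 0, 0, 1],
    [0, 0, 0.01, 0, 0, 0, 1],
    [0, 0, 0.01, 0, 0, 0, 1],
    [0, 0, 0.01, 0, 0, 0, 1],
    [0, 0, 0.005, 0, 0, 0, 1],
    [0, 0, 0.005, 0, 0, 0, 1],
    [0, 0, 0, 0, 0, 0, 1],
    [0, 0, 0, 0, 0, 0, 1],
    [0, 0, 0, 0, 0, 0, 1]
  ],
  "force": 20
}}

```text
time_s: 11.63
ee_pos: [0.5501, 0.0019, 0.1277]
eef_rot: [3.141, 0.0, 1.728]
force: [0.5, -0.6, -0.4]
grip_width: 0.0005
grip_force: 0.0
```

Call:
{"api": "play_rows", "payload": {
  "commands": [
    [0, 0, 0.004, 0, 0, 0, 1],
    [0, 0, 0.004, 0, 0, 0, 1],
    [0, 0, 0.003, 0, 0, 0, 1],
    [0, 0, 0.002, 0, 0, 0, 1],
    [0, 0, 0.002, 0, 0, 0, 1],
    [0, 0, 0.002, 0, 0, 0, 1],
    [0, 0, 0.001, 0, 0, 0, 1],
    [0, 0, 0, 0, 0, 0, 1],
    [0, 0, 0, 0, 0, 0, 1],
    [0, 0, 0, 0, 0, 0, 1]
  ]
}}

```text
time_s: 12.47
ee_pos: [0.55, 0.0019, 0.1102]
eef_rot: [3.141, 0.0, 1.728]
force: [-5.0, -0.1, 13.7]
grip_width: 0.0008
grip_force: 6.6
```

Call:
{"api": "play_rows", "payload": {
  "commands": [
    [0, 0, 0.001, 0, 0, 0, 1],
    [0, 0, 0.0005, 0, 0, 0, 1],
    [0, 0, 0, 0, 0, 0, 1],
    [0, 0, 0, 0, 0, 0, 1],
    [0, 0, 0, 0, 0, 0, 1],
    [0, 0, 0, 0, 0, 0, 1],
    [0, 0, 0, 0, 0, 0, 1],
    [0, 0, 0, 0, 0, 0, 1]
  ]
}}

```text
time_s: 13.13
ee_pos: [0.5501, 0.0019, 0.11]
eef_rot: [3.14, 0.0, 1.728]
force: [-11.0, -0.0, 27.2]
grip_width: 0.0003
grip_force: 13.7
```

```bash
python3 -c "
from station import ctrl
print(ctrl.hand_in())"
```

```text
the job is handed in; nothing more can be done
None
```

I vented the plunger, aligned and released the fastener, and handed the job in at about 13 s. The cover was at its stop and still held down with about 27 N; the hand-in returned no verdict.

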